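# Hold the spring pusher of a cap dispenser at its load mark

## Task

The cap dispenser in the cardboard carton is to be refilled: fold both top flaps of the carton well back past upright, then take the orange knob inside, pull the spring-loaded pusher back until its black pointer is level with the red mark on the scale, and keep it there. Finish still holding the knob at the mark (it springs back if let go), so that a colleague can drop the caps in; leave the other things on the cabinet where they are.

Things in the scene. Friction and masses are not known exactly. Their poses are not given: they have to be found in the camera images.
- carton: Brown cardboard carton fixed to the surface, 240 (x) x 150 (y) x 110 (z) mm, walls 4 mm, closed on top by two flaps meeting on the centre line. Origin: centre of underside; z up, x along its length away from the robot (turned at most 0.35 rad), y left. Inside: a channel along x on the centre line with the pusher, all below 60 mm but the knob; a white scale strip 46 mm left of the centre line.
- flap_left (a joint): Left (+y) top flap, cardboard, 238 mm long (x), 72 mm wide, 4 mm thick, turning about a line along the carton's x. In rad: 0 closed (level), 1.57 upright, up to 2.7 folded outward; starts between 0 and 0.2. The crease is stiff (0.03 N m): the flap stays where it is left.
- flap_left_hinge (a point): Point on the left flap's hinge line (73 mm left of the carton's centre line, 112 mm above the surface, at the same carton x as that flap's tab).
- flap_left_tab (a point): Grip point of the left flap's blue pull tab, a plate 26 mm long (carton x), 9 mm thick, standing square on the flap, 34 mm high; at carton x = +45 mm, 58 mm from the hinge line along the flap, 24 mm above the flap's top face (26 mm above the hinge line if closed). Pinched across its 26 mm (fingers closing along carton x), it can turn between the pads as the flap swings.
- flap_right (a joint): Right (-y) top flap, mirror image of the left one; 0 closed, 1.57 upright, up to 2.7 folded outward; starts between 0 and 0.2.
- flap_right_hinge (a point): Point on the right flap's hinge line (73 mm right of the centre line, 112 mm above the surface, at the carton x of that flap's tab).
- flap_right_tab (a point): Grip point of the right flap's blue pull tab, same form and size as the left one, at carton x = -45 mm.
- pusher_slide (a joint): Slide of the grey spring-return pusher along the carton's x, in m: 0 at rest (the spring holds it there), growing as it is pulled toward the robot (carton -x), end stop at 0.095. The spring pulls back with about 3.6 N at 0 and 60 N/m more with travel (about 8 N at 0.075).
- pusher: Grey spring-return pusher in the channel, with an orange knob on top: 20 mm (carton x) x 26 mm (y), upright, from 55 to 98 mm above the surface, on the carton's centre line, 22 mm beyond the carton's centre (+x) at rest. It is under the closed flaps. Its origin lies below the knob's middle, at the height of the surface.
- knob_grip (a point): Grip point in the middle of the orange knob, 86 mm above the surface, 12 mm below its top and 24 mm below the carton's rim.
- index_tip (a point): Tip of the pusher's black pointer (4 mm wide), which points left from the pusher to the scale strip, at the same carton x as the knob's middle; 58 mm above the surface.
- load_mark: Red clip fixed astride the white scale strip, 6 mm wide (carton x), 22 mm long (y), 6 mm high: the load mark. Origin: its middle, on the strip's top, 57 mm above the surface; x as the carton's. It sits 45 to 75 mm nearer the robot (carton -x) than the resting pointer, differing each time. The pointer is at the mark when both have the same carton x.
- kidney_dish: Bystander: stainless kidney dish, 95 x 201 x 33 mm, loose. Origin: centre of underside.
- blue_jug: Bystander: blue plastic jug with handle, 84 x 117 x 101 mm, loose. Origin: centre of underside.
- small_carton: Bystander: small white carton with a blue stripe, 100 x 115 x 75 mm, loose. Origin: centre of underside.

How it is judged (in metres and radians):
On the way, in this order (a step that is already met when the one before it is completed fails the run):
1. both flaps of the carton are folded back past upright (value of joint each of flap_left, flap_right above 1.65 rad), for 0.2 s.
2. the pusher is held by the fingers with its pointer at the red mark (all of step 1 and x of index_tip in the frame of load_mark between -0.005 and 0.005 m and contact force between the fingers and pusher above 3 N), for 0.3 s.
At the end, for the whole second after the job is handed in: Both flaps stand past upright (over 1.65 rad), the fingers hold the orange knob (contact over 3 N) with the pusher's pointer within 5 mm of the middle of the red mark, and the loose bystanders are within 30 mm of where they stood (all of step 2 and distance of each of kidney_dish, blue_jug, small_carton from where it was at the start of the episode below 0.03 m); the arm keeps its last pose, push and grip.
It fails at once if a loose bystander was moved more than 30 mm (distance of any of kidney_dish, blue_jug, small_carton from where it was at the start of the episode above 0.03 m).
It also fails if it takes over 53 s, if anything falls off the work surface, if the arm or the gripper's body presses on something with over 40 N, if the wrist force passes 120 N, or if a joint passes its speed limit or range.

## Robot

A 7-joint arm with a two-finger parallel gripper is mounted at the origin on a cart in front of the work surface, level with it; the furniture and walls round the work are solid. World frame = base frame: x ahead of the robot, y to its left, z up, the work surface at z = 0. Lengths are in m, angles in degrees, forces in N, time in s.
With the tool pointing down it reaches from about 0.4 to 0.85 m from the base axis. Payload 4.5 kg.
Tool frame: the origin (TCP) lies midway between the tips of the shut fingers; the grasp point (between the pads) lies 19 mm behind it; z points along the fingers, y is the line along which they close (so a half turn about z gives the same grasp; the last joint's range is limited). The gripper opens to 88 mm and grips with 3 to 60 N. Pads are 18 mm wide; open, the fingers measure 123 mm over their backs; the gripper's body (75 mm by 187 mm) begins 45 mm behind the grasp point.
Start: joints at [75.676, 39.483, -11.15, 89.685, 9.013, 51.709, -12.324], TCP at [0.175, -0.6, 0.211] pointing down, gripper open.
Joint ranges: [-172.22, 172.22], [-26.19, 119.32], [-84.43, 86.54], [7.71, 146.69], [-57.33, 237.33], [2.42, 119.75], [-152.13, 152.13]. Speed limits (degrees/s): [147.25, 147.25, 180, 180, 180, 180, 180].

## Interface

Orientations are given as [roll, pitch, yaw] about the fixed x, y, z axes, in that order (R = Rz(yaw) Ry(pitch) Rx(roll)).
In Python, from cell import manip gives the robot as it stands.
- The arm moves only by the shell command python3 steer.py 'ROWS' [FORCE]. ROWS is a JSON list of rows, 1 to 10 of them, each an object with the fields aperture (the finger opening in m), xyz (a list: dx, dy, dz in m), twist (a turn about the tool's z in degrees); a field left out counts as zero (the opening has to be given); each row shifts and turns the commanded pose from where the row before left it, along the tool's axes as they then stand; what a row does not reach is not made up. A row lasts 1/10 s, in which the tool goes at most 0.05 m and 8.59 degrees, less where a joint would pass 70% of its speed; a pose out of reach is approached as far as the arm can. The fingers move at their own pace and stop on an object; FORCE is the grip in N (left out, the last holds). Time passes only in rows, so rows that do not move let the fingers close. It prints the time, the measured TCP pose, the force, the opening and the grip force at its end. Input that does not fit is refused with a message, and nothing moves.
- manip.get_state(): the state, without advancing time (a new reading comes with each control period).
- manip.grab_frame(name): name is "scene" or "top" or "wrist"; returns a dict with "color" (420x560x3 uint8, blue, green, red), "camera_matrix" (3x3 intrinsics, pixels), "k1" (the pictures are not rectified: a ray, as slopes to the right and down, at radius r is drawn at 1 + k1 r^2 times it, then the intrinsics apply), "T" (4x4, takes a point from camera to world coordinates). Camera axes: x right, y down, z forward; pixel columns grow to the right and rows downward; lengths in m; the calibration is good to about 2 mm. A picture is of the moment at which its call begins. There is no depth.
- manip.close_job(): hands the job in; it is judged then, once.
The state is a dict: "t": time; "joint_pos": joint angles; "dq": joint speeds; "joint_torque": joint torques, N m; "tcp_pos": TCP position; "ee_rot": TCP orientation; "wrist_force": force on the tool from outside, world axes, zero at the start; "ft_torque": the same for the moment, N m; "opening": finger opening in m; "grasp_force": force on a finger pad.
Only numpy, scipy, OpenCV 4.12 (cv2) and the standard library are available. Lean on these libraries where they do the work, as an engineer would, in place of code of your own. Each camera call takes 0.05 s, during which the arm holds its last target. There are 200 camera calls.

## Working session

There is one attempt and no reset: what is moved stays moved. The work goes in short steps, Python scripts to look and compute and a shell command to move; the robot and the scene stay as the last step left them, time stands still between calls to the robot, and variables do not carry over. Pictures are saved under pics/ and viewed, at most 10 in all, crops included, and the job is handed in when it is done.

```bash
ls; mkdir -p pics; python3 - <<'E'
from cell import manip
import cv2,numpy as np
s=manip.get_state();print({k:np.round(v,3).tolist() for k,v in s.items()})
for n in("scene","top"):
    f=manip.grab_frame(n);cv2.imwrite(f"pics/{n}0.png",f["color"]);print(n,f["camera_matrix"].tolist(),f["k1"],np.round(f["T"],4).tolist())
    np.savez(f"{n}.npz",K=f["camera_matrix"],k1=f["k1"],T=f["T"])
E
```

```text
cell.py
pics
steer.py
{'t': 0.0, 'joint_pos': [75.675, 39.534, -11.144, 89.746, 9.013, 51.71, -12.323], 'dq': [-0.014, -0.079, 0.059, -0.033, 0.031, -0.054, 0.036], 'joint_torque': [-0.0, -52.757, -1.267, -15.343, -0.052, 0.007, 0.0], 'tcp_pos': [0.175, -0.599, 0.21], 'ee_rot': [-179.893, 0.008, 16.268], 'wrist_force': [0.554, -0.167, 0.441], 'ft_torque': [0.049, -0.007, -0.008], 'grasp_force': 0.0, 'opening': 0.088}
scene [[492.5568334448507, 0.0, 278.59089558018826], [0.0, 492.5568334448507, 220.45690281064765], [0.0, 0.0, 1.0]] -0.17357543597233954 [[0.8394, -0.2181, 0.4978, -0.4005], [-0.5432, -0.3664, 0.7554, -1.3908], [0.0176, -0.9045, -0.4261, 0.8853], [0.0, 0.0, 0.0, 1.0]]
top [[406.0240729608689, 0.0, 285.66423019012905], [0.0, 406.0240729608689, 210.7410921863085], [0.0, 0.0, 1.0]] -0.05486274066914036 [[0.0074, -0.9869, 0.1614, 0.2778], [-1.0, -0.0072, 0.0019, 0.0119], [-0.0007, -0.1614, -0.9869, 1.5877], [0.0, 0.0, 0.0, 1.0]]
```

View pics/scene0.png

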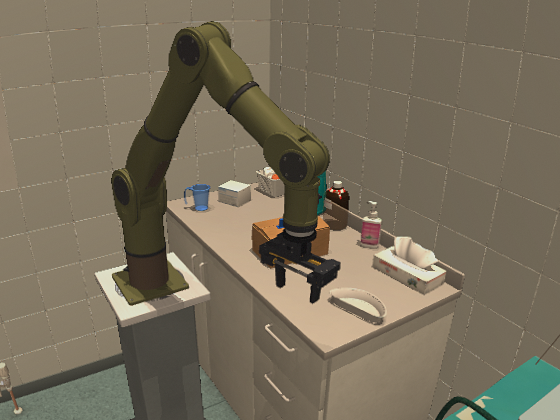

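```bash
python3 -c "
import cv2
a=cv2.imread('pics/top0.png')
cv2.imwrite('pics/top0b.png',cv2.resize(a[60:270,150:430],None,fx=2.8,fy=2.8,interpolation=cv2.INTER_CUBIC))"
```

```text
(no output)
```

View pics/top0b.png

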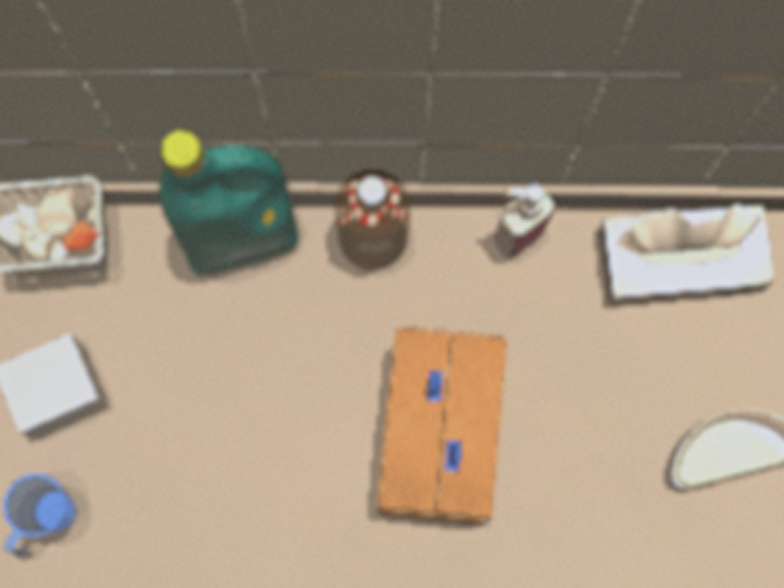

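The crop shows the carton top with corners at (396,328), (506,338), (490,521) and (378,516). The blue tabs are near (435,386) and (453,456). The dish is to the right, with the jug and small carton to the left, all well clear.

```bash
cat > h.py <<'E'
import numpy as np,cv2
from cell import manip
from scipy.optimize import least_squares
from scipy.spatial.transform import Rotation as Ro
def load(n):
    d=np.load(n+'.npz');return d['K'],float(d['k1']),d['T']
def proj(c,P):
    K,k1,T=c;P=np.atleast_2d(P);q=(P-T[:3,3])@T[:3,:3];return cv2.projectPoints(q,np.zeros(3),np.zeros(3),K,np.array([k1,0,0,0,0.]))[0][:,0]
def back(c,px,z):
    K,k1,T=c;u=cv2.undistortPoints(np.array(px,float).reshape(-1,1,2),K,np.array([k1,0,0,0,0.]))[:,0]
    d=np.c_[u,np.ones(len(u))]@T[:3,:3].T;return T[:3,3]+d*((z-T[2,3])/d[:,2:])
def c2w(p,P):
    P=np.atleast_2d(P);c,s=np.cos(p[2]),np.sin(p[2]);return np.c_[p[0]+c*P[:,0]-s*P[:,1],p[1]+s*P[:,0]+c*P[:,1],P[:,2]]
def delta(target,yaw):
    s=manip.get_state();R=Ro.from_euler('xyz',s['ee_rot'],degrees=True)
    d=R.inv().apply(np.array(target)-s['tcp_pos']);dy=(yaw-s['ee_rot'][2]+180)%360-180
    print('tool delta now',np.round(d,4),'turn z',round(-dy,1),'t',s['t'])
    e=Ro.from_euler('xyz',[180,0,yaw],degrees=True).inv().apply(np.array(target)-s['tcp_pos']);print(' delta after turn',np.round(e,4))
def tab(side,th): # carton coords of grip point
    s=1 if side=='L' else -1;u=58;v=26
    return np.array([45*s, s*(73-u*np.cos(th)+v*np.sin(th)),112+u*np.sin(th)+v*np.cos(th)])/1000
E
python3 - <<'E'
from h import *
c=load('top');px=np.array([[396,328],[506,338],[490,521],[378,516],[435,386],[453,456]])/2.8+[150,60]
print(back(c,px,0.114))
P0=np.array([[.12,.075,.114],[.12,-.075,.114],[-.12,-.075,.114],[-.12,.075,.114]])
f=lambda p:np.r_[(proj(c,c2w(p[:3],np.r_[P0,[tab('L',p[3])+[0,0,.003],tab('R',p[4])+[0,0,.003]]]))-px).ravel(),p[3:]*1]
r=least_squares(f,[.6,0,-.05,.1,.1]);print(r.x,np.round(r.fun,2))
np.save('p.npy',r.x);L=c2w(r.x,tab('L',r.x[3]))[0];print(L,c2w(r.x,tab('R',r.x[4])))
delta(L+[0,0,.10-.019],90+np.degrees(r.x[2]))
E
```

```text
[[ 0.64599136 -0.0057911   0.114     ]
 [ 0.63345318 -0.15225227  0.114     ]
 [ 0.38998103 -0.12894502  0.114     ]
 [ 0.39546377  0.01626861  0.114     ]
 [ 0.56766393 -0.05768656  0.114     ]
 [ 0.47461843 -0.08118369  0.114     ]]
[ 5.16234959e-01 -6.76001469e-02 -8.32141840e-02 -8.84781366e-05
  2.56100308e-02] [-0.8   1.02  0.03  1.01  0.94 -0.11 -0.22 -2.04 -0.    0.01  0.03  0.2
 -0.    0.03]
[ 0.56232583 -0.05639466  0.13799487] [[ 0.47008698 -0.07949036  0.13947669]]
tool delta now [ 0.5241 -0.4127 -0.0086] turn z -69.0 t 0.1
 delta after turn [ 0.5733  0.341  -0.0092]
```

```bash
python3 steer.py '[{"aperture":0.06, "xyz":[0, 0, -0.005], "twist":-8.5}, {"aperture":0.06, "xyz":[0, 0, -0.005], "twist":-8.5}, {"aperture":0.06, "twist":-8.5}, {"aperture":0.06, "twist":-8.5}, {"aperture":0.06, "twist":-8.5}, {"aperture":0.06, "twist":-8.5}, {"aperture":0.06, "twist":-8.5}, {"aperture":0.06, "twist":-8.5}]' 20; python3 -c "
from h import *
p=np.load('p.npy');delta(c2w(p,tab('L',0))[0]+[0,0,.081],90+np.degrees(p[2]))"
```

```text
t: 0.9
tcp_pos: [0.1747, -0.5997, 0.2201]
ee_rot: [-180.0, -0.0, 84.6]
wrist_force: [0.3, 0.7, 0.1]
opening: 0.0604
grasp_force: 0.0
tool delta now [0.5773 0.3348 0.0014] turn z -0.6 t 0.9
 delta after turn [0.5736 0.3411 0.0011]
```

```bash
python3 steer.py '[{"aperture":0.06, "xyz":[0.04, 0.024, 0], "twist":-0.6}, {"aperture":0.06, "xyz":[0.04, 0.024, 0]}, {"aperture":0.06, "xyz":[0.04, 0.024, 0]}, {"aperture":0.06, "xyz":[0.04, 0.024, 0]}, {"aperture":0.06, "xyz":[0.04, 0.024, 0]}, {"aperture":0.06, "xyz":[0.04, 0.024, 0]}, {"aperture":0.06, "xyz":[0.04, 0.024, 0]}, {"aperture":0.06, "xyz":[0.04, 0.024, 0]}, {"aperture":0.06, "xyz":[0.04, 0.024, 0]}, {"aperture":0.06, "xyz":[0.04, 0.024, 0]}]' 20; python3 -c "
from h import *
p=np.load('p.npy');delta(c2w(p,tab('L',0))[0]+[0,0,.081],90+np.degrees(p[2]))"
```

```text
t: 1.9
tcp_pos: [0.4509, -0.2219, 0.2203]
ee_rot: [-180.0, 0.0, 84.8]
wrist_force: [0.9, -0.8, 0.8]
opening: 0.0597
grasp_force: 0.0
tool delta now [0.1748 0.0962 0.0013] turn z -0.4 t 1.9
 delta after turn [0.1742 0.0973 0.0013]
```

```bash
python3 steer.py '[{"aperture":0.06, "xyz":[0.044, 0.0245, 0], "twist":-0.4}, {"aperture":0.06, "xyz":[0.044, 0.0245, 0]}, {"aperture":0.06, "xyz":[0.044, 0.0245, 0]}, {"aperture":0.06, "xyz":[0.042, 0.0235, 0]}, {"aperture":0.06}, {"aperture":0.06}]' 20; python3 - <<'E'
from h import *
p=np.load('p.npy');delta(c2w(p,tab('L',0))[0]+[0,0,.081],90+np.degrees(p[2]))
f=manip.grab_frame('wrist');cv2.imwrite('pics/w1.png',f['color']);np.savez('w1.npz',K=f["camera_matrix"],k1=f["k1"],T=f["T"])
f=manip.grab_frame('top');cv2.imwrite('pics/t1.png',f['color'])
E
```

```text
t: 2.5
tcp_pos: [0.561, -0.0578, 0.22]
ee_rot: [-179.9, 0.0, 85.4]
wrist_force: [0.2, -0.5, 0.0]
opening: 0.0597
grasp_force: 0.0
tool delta now [0.0015 0.0012 0.001 ] turn z 0.2 t 2.5
 delta after turn [0.0015 0.0012 0.001 ]
```

View pics/w1.png

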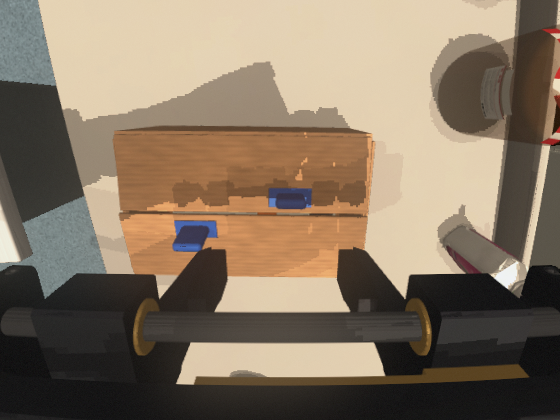

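The wrist view shows the rim corners at (116,131) and (371,133), and the centre seam from (119,212) to (369,213). The left tab is at about (291,200) and the right tab's top at about (191,240). I'll refine the pose with these.

```bash
python3 - <<'E'
from h import *
ct=load('top');cw=load('w1');print(np.round(cw[2],3).tolist())
pt=np.array([[396,328],[506,338],[490,521],[378,516]])/2.8+[150,60]
P0=np.array([[.12,.075,.112],[.12,-.075,.112],[-.12,-.075,.112],[-.12,.075,.112]])
pw=np.array([[371,133],[116,131],[369,213],[119,212],[291,201],[191,241]])
def pts(p):
    L,R=p[3:];
    g=lambda s,th,x,u,v:[x,s*(.073-u*np.cos(th)+v*np.sin(th)),.112+u*np.sin(th)+v*np.cos(th)]
    return c2w(p,[[.12,.075,.112],[-.12,.075,.112],g(1,L,.119,.072,.002),g(1,L,-.119,.072,.002),g(1,L,.045,.058,.036),g(-1,R,-.045,.058,.036)])
def f(p):
    return np.r_[.5*(proj(ct,c2w(p,P0))-pt).ravel()*1,.5*(proj(cw,pts(p))-pw).ravel()]
r=least_squares(f,np.load('p.npy'),loss='soft_l1');print(r.x);print(np.round(f(r.x)*2,1))
np.save('p2.npy',r.x)
print(tab('L',r.x[3]),c2w(r.x,tab('L',r.x[3])),c2w(r.x,tab('R',r.x[4])))
delta(c2w(r.x,tab('L',r.x[3]))[0]-[0,0,.019],90+np.degrees(r.x[2]))
f=cv2.imread('pics/w1.png')
for q in proj(cw,pts(r.x)):cv2.circle(f,tuple(int(v) for v in q),2,(0,255,0),-1)
cv2.imwrite('pics/w1c.png',cv2.resize(f[110:290,90:390],None,fx=2.6,fy=2.6,interpolation=cv2.INTER_CUBIC))
E
```

```text
[[0.997, -0.075, -0.025, 0.567], [-0.079, -0.951, -0.3, 0.021], [-0.001, 0.301, -0.954, 0.393], [0.0, 0.0, 0.0, 1.0]]
[ 0.52278762 -0.06694936 -0.08467123  0.15267124  0.03214217]
[-0.9 -0.6 -0.2 -0.5  0.6 -1.8 -0.4 -3.8  2.7 -0.4 -3.5  1.1  0.4 -0.1
 -1.  -0.5  1.   1.6 -2.3 -0.3]
[0.045      0.01962868 0.14651815] [[ 0.5692864  -0.05119665  0.14651815]] [[ 0.47660708 -0.07895238  0.1398505 ]]
tool delta now [0.0105 0.0086 0.0925] turn z 0.0 t 2.6
 delta after turn [0.0104 0.0084 0.0925]
```

View pics/w1c.png

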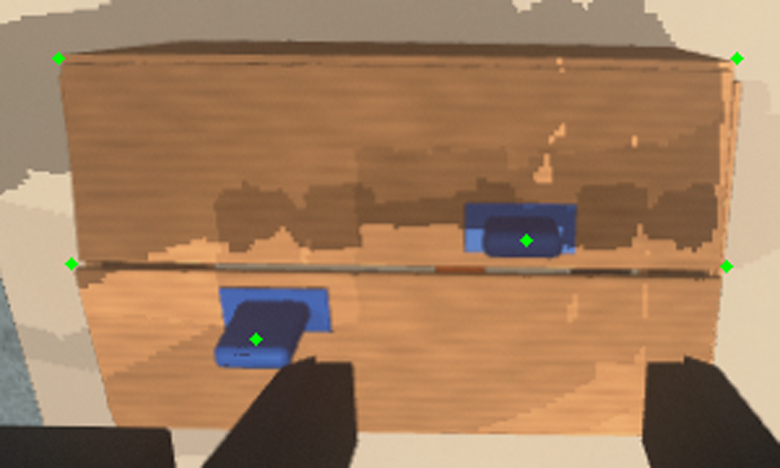

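The tab tops are actually at the lower ends of the blue faces: left at crop (521,252), right at crop (254,359). The seam ends are at (78,265) and (722,270). I'll refit.

```bash
python3 - <<'E'
from h import *
ct=load('top');cw=load('w1')
pt=np.array([[396,328],[506,338],[490,521],[378,516]])/2.8+[150,60]
P0=np.array([[.12,.075,.112],[.12,-.075,.112],[-.12,-.075,.112],[-.12,.075,.112]])
pw=np.array([[732,63],[62,58],[722,266],[78,262],[521,252],[254.5,359],[722,276],[80,271]])/2.6+[90,110]
def pts(p):
    L,R=p[3:5];
    g=lambda s,th,x,u,v:[x,s*(.073-u*np.cos(th)+v*np.sin(th)),.112+u*np.sin(th)+v*np.cos(th)]
    return c2w(p,[[.12,.075,.112],[-.12,.075,.112],g(1,L,.119,.072,.002),g(1,L,-.119,.072,.002),g(1,L,.045,.058,.036),g(-1,R,-.045,.058,.036),g(-1,R,.119,.072,.002),g(-1,R,-.119,.072,.002)])
def f(p):
    q=proj(cw,pts(p)+[p[5],p[6],p[7]])
    return np.r_[.5*(proj(ct,c2w(p,P0))-pt).ravel(),.5*(q-pw).ravel(),p[5:]/.003]
r=least_squares(f,np.r_[np.load('p.npy'),0,0,0]);print(r.x);print(np.round(f(r.x)*2,1))
print(np.sqrt(np.diag(np.linalg.inv(r.jac.T@r.jac))))
np.save('p2.npy',r.x[:5])
print(c2w(r.x,tab('L',r.x[3])),c2w(r.x,tab('R',r.x[4])))
delta(c2w(r.x,tab('L',r.x[3]))[0]-[0,0,.019],90+np.degrees(r.x[2]))
E
```

```text
[ 5.19822018e-01 -6.79136177e-02 -8.66906365e-02  8.32836300e-02
  1.18396032e-01  2.24312769e-03 -9.53785232e-05 -1.26271762e-03]
[-0.6  0.2  0.1  0.3  0.8 -1.  -0.2 -3.1  1.1 -0.3 -1.   0.7 -0.9  0.6
  0.9  0.3  0.7 -1.3 -0.7 -1.1 -0.5  0.8 -0.7  0.7  1.5 -0.1 -0.8]
[0.0023761  0.00237352 0.00604986 0.03909019 0.0272448  0.00235432
 0.00234748 0.00176409]
[[ 0.56615643 -0.05451111  0.14273475]] [[ 0.47339122 -0.08242518  0.14466892]]
tool delta now [0.007  0.0057 0.0963] turn z 0.1 t 2.6
 delta after turn [0.0068 0.0056 0.0963]
```

```bash
python3 steer.py '[{"aperture":0.06, "xyz":[0.007, 0.006, 0]}, {"aperture":0.06, "xyz":[0, 0, 0.03]}, {"aperture":0.06, "xyz":[0, 0, 0.03]}, {"aperture":0.06, "xyz":[0, 0, 0.023]}, {"aperture":0.06, "xyz":[0, 0, 0.01]}, {"aperture":0.06}, {"aperture":0.02}, {"aperture":0.02}, {"aperture":0.02}, {"aperture":0.02}]' 20; python3 - <<'E'
from h import *
f=manip.grab_frame('wrist');cv2.imwrite('pics/w2.png',f['color'])
E
```

```text
t: 3.6
tcp_pos: [0.568, -0.0527, 0.1283]
ee_rot: [179.9, 0.0, 85.3]
wrist_force: [-0.5, -0.0, 0.2]
opening: 0.0305
grasp_force: 0.0
```

View pics/w2.png

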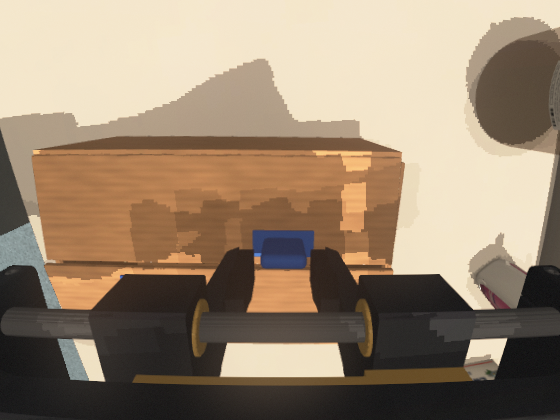

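```bash
python3 steer.py '[{"aperture":0.02, "xyz":[0, 0, 0.002]}, {"aperture":0.02}, {"aperture":0.02}, {"aperture":0.02}]' 20; python3 - <<'E'
from h import *
f=manip.grab_frame('wrist');c=(f["camera_matrix"],f["k1"],f["T"]);p=np.load('p2.npy')
g=manip.get_state()['tcp_pos']
print('tabtop pred',proj(c,c2w(p,tab('L',p[3]))[0]+[0,0,.010]),'grasp',proj(c,g+[0,0,.019]),'10 above',proj(c,g+[0,0,.029]))
E
```

```text
t: 4.05
tcp_pos: [0.5675, -0.0526, 0.1255]
ee_rot: [-180.0, 0.0, 85.3]
wrist_force: [0.2, 0.1, 0.1]
opening: 0.0203
grasp_force: 0.0
tabtop pred [[280.47574138 269.35480152]] grasp [[282.66680567 258.9927891 ]] 10 above [[282.71325056 267.61395148]]
```

```bash
python3 - <<'E'
from h import *
f=manip.grab_frame('wrist')['color'];cv2.imwrite('pics/w3.png',cv2.resize(f[200:340,180:400],None,fx=3.5,fy=3.5,interpolation=cv2.INTER_CUBIC))
E
```

```text
(no output)
```

View pics/w3.png

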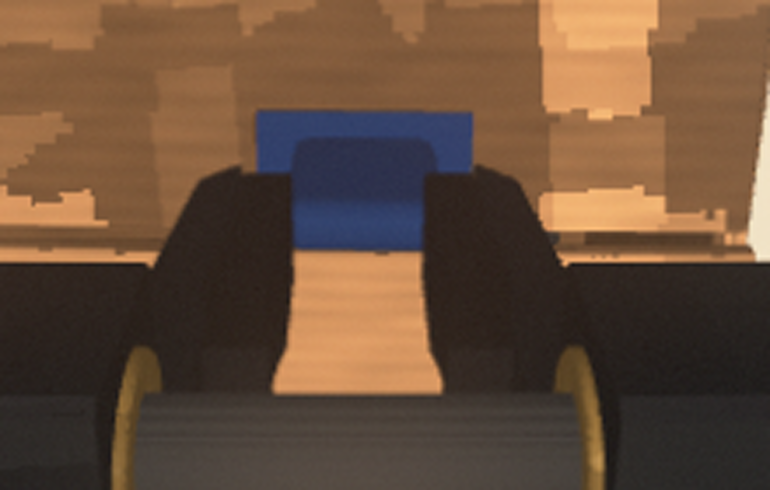

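Tab seems centred between the fingers, yet the reading shows 20 mm opening with no force. I'll close further to check contact.

```bash
python3 steer.py '[{"aperture":0}, {"aperture":0}]' 20;
```

```text
t: 4.35
tcp_pos: [0.5675, -0.0526, 0.1255]
ee_rot: [-180.0, 0.0, 85.3]
wrist_force: [0.2, 1.0, -0.9]
opening: 0.006
grasp_force: 0.0
```

```bash
python3 - <<'E'
from h import *
f=manip.grab_frame('wrist')
c=(f["camera_matrix"],f["k1"],f["T"]);a=f['color'][200:340,180:400]
s=manip.get_state();print(s['opening'],s['tcp_pos'],np.round(f['T'],3).tolist(),f['camera_matrix'][0,0])
cv2.imwrite('pics/w4.png',cv2.resize(a,None,fx=3.5,fy=3.5,interpolation=cv2.INTER_CUBIC))
E
```

```text
0.0021590037316291865 [ 0.56754737 -0.05259937  0.12549421] [[0.997, -0.078, -0.025, 0.574], [-0.082, -0.951, -0.3, 0.026], [-0.0, 0.301, -0.954, 0.299], [0.0, 0.0, 0.0, 1.0]] 302.85250303183807
```

View pics/w4.png

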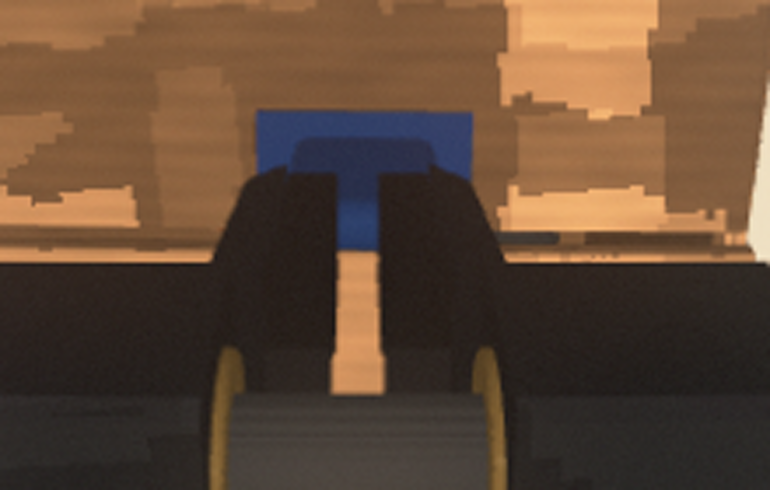

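The closed fingers are visibly above the tab: the visible tips scale out to about 25 mm higher than the reported TCP. I'll open, go down step by step while watching the force, and re-close.

```bash
python3 steer.py '[{"aperture":0.06, "xyz":[0, 0, -0.005]}, {"aperture":0.06}, {"aperture":0.06}, {"aperture":0.06}, {"aperture":0.06, "xyz":[0, 0, 0.01]}, {"aperture":0.06, "xyz":[0, 0, 0.008]}, {"aperture":0.06, "xyz":[0, 0, 0.004]}, {"aperture":0.06}]' 20;python3 - <<'E'
from h import *
f=manip.grab_frame('wrist')['color'];cv2.imwrite('pics/w5.png',cv2.resize(f[200:340,180:400],None,fx=3.5,fy=3.5,interpolation=cv2.INTER_CUBIC))
E
```

```text
t: 5.2
tcp_pos: [0.5668, -0.0526, 0.1074]
ee_rot: [-179.9, 0.0, 85.3]
wrist_force: [-0.1, 0.0, 0.7]
opening: 0.0598
grasp_force: 0.0
```

View pics/w5.png

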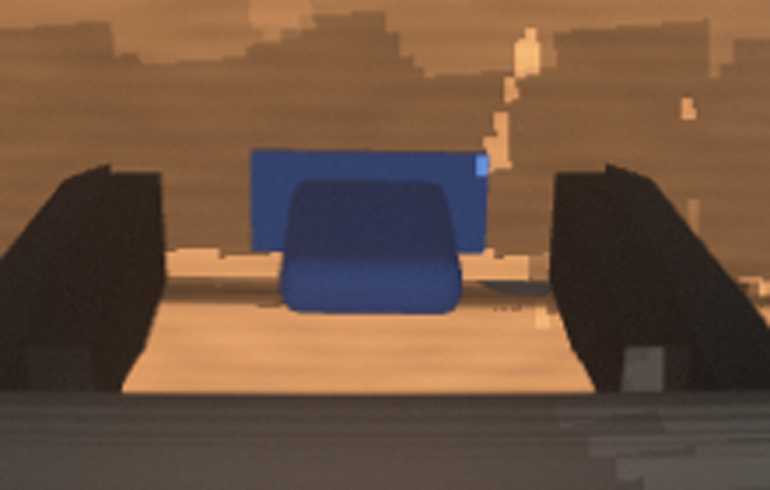

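Confirmed: no contact at a reported 0.107, and the tips (row ~172) are now just below the tab top. The tab is about 2 mm to +x of the finger midpoint. I'll go down another 15 mm, nudge and close.

```bash
python3 steer.py '[{"aperture":0.05, "xyz":[-0.003, 0.002, 0.008]}, {"aperture":0.05, "xyz":[0, 0, 0.007]}, {"aperture":0.05}, {"aperture":0.015}, {"aperture":0.015}, {"aperture":0.015}, {"aperture":0.015}, {"aperture":0.015}]' 25
```

```text
t: 6.05
tcp_pos: [0.5686, -0.0557, 0.0935]
ee_rot: [-179.9, 0.0, 85.3]
wrist_force: [-3.2, 0.9, 1.5]
opening: 0.0259
grasp_force: 25.0
```

```bash
python3 - <<'E'
from h import *
t=[.08,.2,.4,.6,.8,1.0,1.2,1.4,1.6,1.8,1.95,2.05]
a=np.array([tab('L',x) for x in t]);d=np.diff(a,axis=0);print(np.c_[t[1:],np.round(np.c_[d[:,1],-d[:,2]],4)])
E
```

```text
[[ 2.00e-01  4.10e-03 -6.50e-03]
 [ 4.00e-01  8.40e-03 -9.50e-03]
 [ 6.00e-01  1.01e-02 -7.70e-03]
 [ 8.00e-01  1.14e-02 -5.50e-03]
 [ 1.00e+00  1.23e-02 -3.10e-03]
 [ 1.20e+00  1.27e-02 -6.00e-04]
 [ 1.40e+00  1.25e-02  1.90e-03]
 [ 1.60e+00  1.19e-02  4.40e-03]
 [ 1.80e+00  1.08e-02  6.60e-03]
 [ 1.95e+00  7.10e-03  6.30e-03]
 [ 2.05e+00  4.20e-03  4.80e-03]]
```

```bash
python3 steer.py '[{"aperture":0.015, "xyz":[0.004, 0, -0.0065]}, {"aperture":0.015, "xyz":[0.0084, 0, -0.0095]}, {"aperture":0.015, "xyz":[0.010, 0, -0.0077]}, {"aperture":0.015, "xyz":[0.0114, 0, -0.0055]}, {"aperture":0.015, "xyz":[0.0123, 0, -0.0031]}, {"aperture":0.015}]' 14; python3 steer.py '[{"aperture":0.015, "xyz":[0.0127, 0, -0.0006]}, {"aperture":0.015, "xyz":[0.0125, 0, 0.0019]}, {"aperture":0.015, "xyz":[0.0119, 0, 0.0044]}, {"aperture":0.015}]' 14
```

```text
t: 6.65
tcp_pos: [0.5731, -0.0088, 0.1282]
ee_rot: [179.9, 0.1, 85.3]
wrist_force: [-5.2, -2.2, 10.5]
opening: 0.0256
grasp_force: 14.0
t: 7.05
tcp_pos: [0.5768, 0.03, 0.1204]
ee_rot: [179.9, -0.1, 85.4]
wrist_force: [-1.8, 2.9, 5.9]
opening: 0.0256
grasp_force: 14.0
```

```bash
python3 steer.py '[{"aperture":0.015, "xyz":[0.0108, 0, 0.0066]}, {"aperture":0.015, "xyz":[0.0071, 0, 0.0063]}, {"aperture":0.015, "xyz":[0.0042, 0, 0.0048]}, {"aperture":0.015}, {"aperture":0.015}]' 14; python3 - <<'E'
from h import *
f=manip.grab_frame('wrist')['color'];g=manip.grab_frame('top')['color']
a=cv2.resize(f,(400,300));b=cv2.resize(g[160:260,260:360],(300,300),interpolation=cv2.INTER_CUBIC);cv2.imwrite('pics/c6.png',np.hstack([a,b]))
E
```

```text
t: 7.55
tcp_pos: [0.5785, 0.0492, 0.1023]
ee_rot: [180.0, -0.0, 85.2]
wrist_force: [1.3, -0.5, 0.5]
opening: 0.0253
grasp_force: 14.1
```

View pics/c6.png

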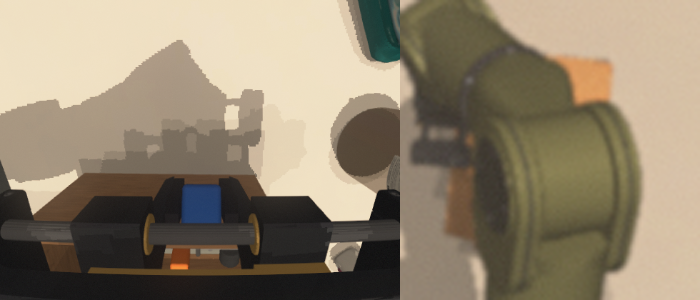

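The tab is held with the flap leaning outward, and the orange knob is visible through the open half at about (178,266). I'll release, lift clear and move over the right tab.

```bash
python3 steer.py '[{"aperture":0.05}, {"aperture":0.06}, {"aperture":0.06}, {"aperture":0.06, "xyz":[0.006, 0, 0]}, {"aperture":0.06, "xyz":[0.002, 0, -0.02]}, {"aperture":0.06, "xyz":[0, 0, -0.03]}, {"aperture":0.06, "xyz":[0, 0, -0.03]}, {"aperture":0.06, "xyz":[0, 0, -0.02]}, {"aperture":0.06}]' 14; python3 - <<'E'
from h import *
p=np.load('p2.npy');p=np.load('p2.npy')
# measured correction from left grasp: tcp at grasp vs tab estimate
L=c2w(p,tab('L',p[3]))[0];off=np.array([.5686,-.0557,.0935])-L;print(L,off)
R=c2w(p,tab('R',p[4]))[0];delta(R+off+[0,0,.07],85.05)
E
```

```text
t: 8.55
tcp_pos: [0.5806, 0.0584, 0.2053]
ee_rot: [179.7, -0.1, 85.3]
wrist_force: [-0.4, -0.6, 0.3]
opening: 0.0602
grasp_force: 0.0
[ 0.56615643 -0.05451111  0.14273475] [ 0.00244357 -0.00118889 -0.04923475]
tool delta now [-0.1503 -0.093   0.039 ] turn z 0.2 t 8.55
 delta after turn [-0.1505 -0.0921  0.0399]
```

```bash
python3 steer.py '[{"aperture":0.06, "xyz":[-0.04, -0.024, 0]}, {"aperture":0.06, "xyz":[-0.04, -0.024, 0]}, {"aperture":0.06, "xyz":[-0.04, -0.024, 0]}, {"aperture":0.06, "xyz":[-0.0305, -0.021, 0]}, {"aperture":0.06, "xyz":[0, 0, 0.02]}, {"aperture":0.06, "xyz":[0, 0, 0.02]}, {"aperture":0.06}]' 14; python3 - <<'E'
from h import *
p=np.load('p2.npy');off=np.array([.0024,-.0012,-.0492])
R=c2w(p,tab('R',p[4]))[0];delta(R+off,85.05)
f=manip.grab_frame('wrist');c=(f["camera_matrix"],f["k1"],f["T"])
a=f['color'].astype(int);m=((a[...,0]>a[...,2]+40)&(a[...,0]>a[...,1]+15)).astype(np.uint8)
n,_,st,ce=cv2.connectedComponentsWithStats(m);print([ (s.tolist(),np.round(q).tolist()) for s,q in zip(st[1:],ce[1:]) if s[4]>60])
g=lambda s,th,x,u,v:[x,s*(.073-u*np.cos(th)+v*np.sin(th)),.112+u*np.sin(th)+v*np.cos(th)]
for th in(p[4],.0,.2): print(th,np.round(proj(c,c2w(p,[g(-1,th,-.045+x,u,.036) for x in(-.013,.013) for u in(.0535,.0625)])),1).tolist())
E
```

```text
t: 9.25
tcp_pos: [0.4712, -0.0852, 0.1601]
ee_rot: [-179.7, -0.0, 85.3]
wrist_force: [-1.0, 0.8, 0.1]
opening: 0.0602
grasp_force: 0.0
tool delta now [0.0019 0.0049 0.0646] turn z 0.2 t 9.25
 delta after turn [0.0019 0.0045 0.0646]
[([262, 205, 54, 21, 534], [288.0, 212.0]), ([272, 234, 33, 6, 124], [288.0, 236.0])]
0.11839603177898658 [[265.5, 244.9], [265.3, 232.7], [305.7, 245.1], [306.3, 232.9]]
0.0 [[266.0, 234.6], [265.8, 221.8], [305.3, 234.9], [305.7, 222.1]]
0.2 [[265.3, 252.5], [264.9, 241.0], [306.0, 252.8], [306.6, 241.2]]
```

```bash
python3 steer.py '[{"aperture":0.06, "xyz":[0.003, 0.0045, 0.02]}, {"aperture":0.06, "xyz":[0, 0, 0.02]}, {"aperture":0.06, "xyz":[0, 0, 0.013]}, {"aperture":0.06, "xyz":[0, 0, 0.008]}, {"aperture":0.06}]' 25; python3 steer.py '[{"aperture":0.06, "xyz":[0, 0, 0.003]}, {"aperture":0.015}, {"aperture":0.015}, {"aperture":0.015}, {"aperture":0.015}, {"aperture":0.015}, {"aperture":0.015}]' 25
```

```text
t: 9.8
tcp_pos: [0.4782, -0.0821, 0.1011]
ee_rot: [-179.9, -0.0, 85.3]
wrist_force: [0.1, 0.7, 0.0]
opening: 0.0597
grasp_force: 0.0
t: 10.5
tcp_pos: [0.4755, -0.0822, 0.0981]
ee_rot: [-179.7, 0.0, 85.3]
wrist_force: [-4.7, 1.4, 1.7]
opening: 0.0256
grasp_force: 25.0
```

```bash
python3 steer.py '[{"aperture":0.015, "xyz":[-0.004, 0, -0.0065]}, {"aperture":0.015, "xyz":[-0.0084, 0, -0.0095]}, {"aperture":0.015, "xyz":[-0.010, 0, -0.0077]}, {"aperture":0.015, "xyz":[-0.0114, 0, -0.0055]}, {"aperture":0.015, "xyz":[-0.0123, 0, -0.0031]}, {"aperture":0.015}]' 14; python3 steer.py '[{"aperture":0.015, "xyz":[-0.0127, 0, -0.0006]}, {"aperture":0.015, "xyz":[-0.0125, 0, 0.0019]}, {"aperture":0.015, "xyz":[-0.0119, 0, 0.0044]}, {"aperture":0.015}]' 14;python3 steer.py '[{"aperture":0.015, "xyz":[-0.0108, 0, 0.0066]}, {"aperture":0.015, "xyz":[-0.0071, 0, 0.0063]}, {"aperture":0.015, "xyz":[-0.0042, 0, 0.0048]}, {"aperture":0.015}, {"aperture":0.015}]' 14
```

```text
t: 11.1
tcp_pos: [0.471, -0.1298, 0.1313]
ee_rot: [-179.7, 0.1, 85.1]
wrist_force: [-7.9, 3.0, 8.0]
opening: 0.0253
grasp_force: 14.0
t: 11.5
tcp_pos: [0.4675, -0.167, 0.1242]
ee_rot: [-179.6, 0.1, 85.1]
wrist_force: [-6.6, 0.4, 0.2]
opening: 0.0262
grasp_force: 14.0
t: 12.0
tcp_pos: [0.4656, -0.1874, 0.1066]
ee_rot: [-179.6, 0.0, 85.2]
wrist_force: [-5.7, 2.6, -2.0]
opening: 0.0254
grasp_force: 14.0
```

```bash
python3 steer.py '[{"aperture":0.05}, {"aperture":0.06}, {"aperture":0.06}, {"aperture":0.06, "xyz":[-0.006, 0, 0]}, {"aperture":0.06, "xyz":[-0.002, 0, -0.02]}, {"aperture":0.06, "xyz":[0, 0, -0.03]}, {"aperture":0.06, "xyz":[0, 0, -0.03]}, {"aperture":0.06, "xyz":[0, 0, -0.03]}, {"aperture":0.06}]' 14; python3 - <<'E'
from h import *
p=np.load('p2.npy');off=np.array([.0024,-.0012,-.0492])
K=c2w(p,[.022,0,.086])[0];print(K);delta(K+off+[0,0,.16],85.05)
E
```

```text
t: 12.9
tcp_pos: [0.4719, -0.1966, 0.2211]
ee_rot: [179.5, 0.1, 85.2]
wrist_force: [0.5, 0.2, -1.5]
opening: 0.0599
grasp_force: 0.0
[ 0.5417394  -0.06981842  0.086     ]
tool delta now [0.1312 0.0613 0.0245] turn z 0.2 t 12.9
 delta after turn [0.1313 0.0611 0.0243]
```

```bash
python3 steer.py '[{"aperture":0.06, "xyz":[0.04, 0.018, 0]}, {"aperture":0.06, "xyz":[0.04, 0.018, 0]}, {"aperture":0.06, "xyz":[0.036, 0.018, 0]}, {"aperture":0.06, "xyz":[0.0155, 0.006, 0], "twist":0.2}, {"aperture":0.06, "xyz":[0, 0, 0.02]}, {"aperture":0.06}, {"aperture":0.06}]' 14; python3 - <<'E'
from h import *
p=np.load('p2.npy');off=np.array([.0024,-.0012,-.0492])
K=c2w(p,[.022,0,.086])[0];delta(K+off,85.05)
f=manip.grab_frame('wrist');c=(f["camera_matrix"],f["k1"],f["T"]);np.savez('w7.npz',K=c[0],k1=c[1],T=c[2])
for x in [[.022,0,.098],[.022,.046,.058],[-.04,.046,.06]]:print(proj(c,c2w(p,x)))
f=f['color'];cv2.imwrite('pics/w7raw.png',f)
g=manip.grab_frame('top')['color'];cv2.imwrite('pics/t7raw.png',g)
A=cv2.resize(f[100:400,120:420],(600,600),interpolation=cv2.INTER_CUBIC)
B=cv2.resize(g[150:270,260:360],None,fx=2,fy=2)
C=np.zeros((600,200,3),np.uint8);C[:240]=B;C[250:400]=cv2.resize(f,(200,150));cv2.imwrite('pics/c7.png',np.hstack([A,C]))
E
```

```text
t: 13.6
tcp_pos: [0.539, -0.0702, 0.1967]
ee_rot: [-179.9, 0.0, 85.0]
wrist_force: [-0.1, -0.3, -0.1]
opening: 0.0603
grasp_force: 0.0
tool delta now [-0.0003  0.0055  0.1599] turn z -0.0 t 13.6
 delta after turn [-0.0004  0.0052  0.1599]
[[285.46453299 200.19327855]]
[[285.26007077 145.83851656]]
[[224.08657821 146.14207511]]
```

View pics/c7.png

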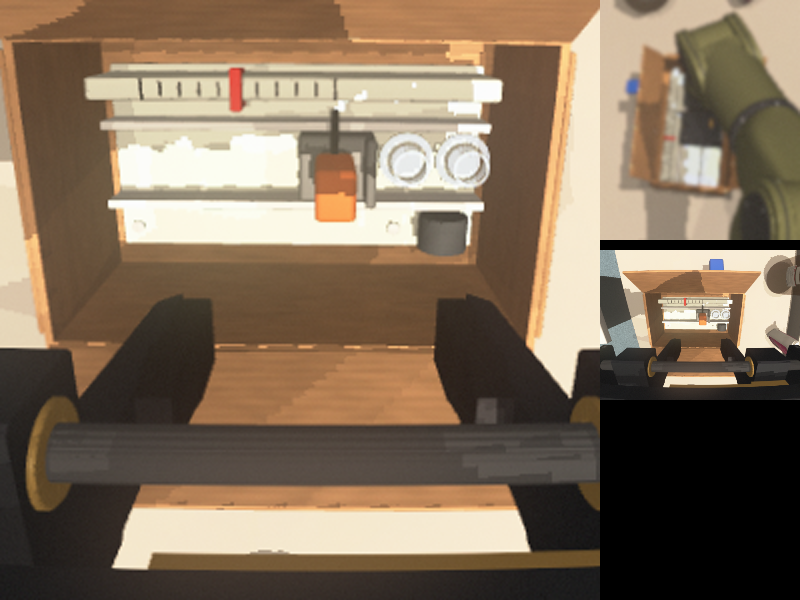

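Top view crop: knob top at (335,208), pointer tip at (334,110), red mark at (236,90), and both flaps lean well outward. Now I'll get the travel from the pixels.

```bash
python3 - <<'E'
from h import *
c=load('w7');p=np.load('p2.npy')
a=cv2.imread('pics/w7raw.png').astype(int);m=(a[...,2]>a[...,1]+90)&(a[...,1]<70);m[:125]=0;m[165:]=0;m[:,:200]=0;m[:,300:]=0
ys,xs=np.nonzero(m)
for r in np.unique(ys):print(r,xs[ys==r].min(),xs[ys==r].max(),end='; ')
red=[xs.mean(),ys.mean()];print('\nred',red,len(xs))
d=a[...,:3].sum(2);
for r in range(150,166,3):print(r,d[r,278:298].tolist())
o=a;k=(o[...,2]>o[...,1]+70)&(o[...,0]<90)&(o[...,1]>60);k[:170]=0;k[215:]=0;k[:,:270]=0;k[:,310:]=0
yy,xx=np.nonzero(k)
for r in np.unique(yy):print(r,xx[yy==r].min(),xx[yy==r].max(),end='; ')
def cart(px,z):
    w=back(c,px,z);q=w[:,:2]-p[:2];C,S=np.cos(p[2]),np.sin(p[2]);return np.c_[C*q[:,0]+S*q[:,1],-S*q[:,0]+C*q[:,1]]
print('\nmark',cart([red],.060),cart([red],.057),'pointer',cart([[287,157]],.058),'knob top',cart([[287.5,204]],.098))
E
```

```text
red [np.float64(nan), np.float64(nan)] 0
150 [593, 593, 593, 593, 593, 590, 596, 594, 573, 533, 572, 693, 717, 673, 641, 641, 554, 531, 538, 629]
153 [637, 634, 636, 635, 637, 600, 578, 580, 577, 705, 734, 750, 755, 754, 676, 573, 575, 616, 632, 634]
156 [602, 586, 574, 573, 574, 578, 505, 371, 255, 224, 222, 420, 568, 603, 587, 574, 574, 576, 594, 627]
159 [381, 385, 383, 379, 382, 379, 374, 301, 240, 226, 220, 298, 361, 379, 378, 380, 379, 382, 378, 381]
162 [597, 595, 594, 593, 592, 521, 482, 348, 234, 229, 223, 414, 558, 586, 588, 587, 586, 629, 643, 644]
165 [403, 411, 405, 415, 421, 385, 364, 286, 231, 225, 227, 319, 406, 420, 425, 418, 424, 450, 461, 461]
186 290 296; 187 290 297; 188 281 297; 189 282 297; 190 283 295; 191 283 295; 192 284 295; 193 281 295; 194 283 294; 195 283 293; 196 281 293; 197 278 297; 198 278 297; 199 278 297; 200 278 297; 201 278 297; 202 278 297; 203 278 297; 204 278 297; 205 278 297; 206 278 297; 207 278 297; 208 278 296; 209 279 296; 210 280 294; 
mark [[nan nan]] [[nan nan]] pointer [[0.02382897 0.03465347]] knob top [[ 0.02392458 -0.00371417]]<stdin>:6: RuntimeWarning: Mean of empty slice.
  ret = ret.dtype.type(ret / rcount)
```

```bash
cat > mk.py <<'E'
from h import *
p=np.load('p2.npy')
def cart(c,px,z):
    w=back(c,px,z);q=w[:,:2]-p[:2];C,S=np.cos(p[2]),np.sin(p[2]);return np.c_[C*q[:,0]+S*q[:,1],-S*q[:,0]+C*q[:,1]]
def red(a,x0,x1,y0,y1):
    a=a.astype(int);m=(a[...,2]>2*a[...,1])&(a[...,2]>2*a[...,0])&(a[...,2]>90);b=np.zeros_like(m);b[y0:y1,x0:x1]=m[y0:y1,x0:x1];ys,xs=np.nonzero(b);return xs,ys
E
python3 - <<'E'
from mk import *
c=load('w7');a=cv2.imread('pics/w7raw.png');xs,ys=red(a,220,260,125,165)
for r in np.unique(ys):print(r,xs[ys==r].min(),xs[ys==r].max(),end='; ')
top=[xs[ys<151].mean(),ys[ys<151].mean()];print('\n',top,[cart(c,[top],z) for z in(.057,.060,.063)],cart(c,[[287.2,157]],.058))
K=c2w(p,[.0239,-.0035,.086])[0];delta(K+[.001,.0,-.049],85.05)
E
```

```text
134 235 240; 135 235 240; 136 235 240; 137 235 240; 138 235 240; 139 235 239; 140 235 239; 141 235 239; 142 235 240; 143 235 240; 144 235 240; 145 235 240; 146 235 240; 147 235 240; 148 235 240; 149 235 240; 150 236 240; 151 236 240; 152 236 240; 153 236 240; 154 236 240; 
 [np.float64(237.44897959183675), np.float64(141.9795918367347)] [array([[-0.02668914,  0.04983581]]), array([[-0.02625065,  0.05011059]]), array([[-0.02581216,  0.05038538]])] [[0.02403449 0.03465368]]
tool delta now [-0.0027  0.0049  0.1606] turn z -0.1 t 13.7
 delta after turn [-0.0028  0.0049  0.1606]
```

```bash
python3 steer.py '[{"aperture":0.05, "xyz":[0.002, 0.0049, 0.02]}, {"aperture":0.05, "xyz":[0, 0, 0.03]}, {"aperture":0.05, "xyz":[0, 0, 0.03]}, {"aperture":0.05, "xyz":[0, 0, 0.03]}, {"aperture":0.05, "xyz":[0, 0, 0.02]}, {"aperture":0.05}]' 30; python3 steer.py '[{"aperture":0.05, "xyz":[0, 0, 0.015]}, {"aperture":0.05, "xyz":[0, 0, 0.008]}, {"aperture":0.05}]' 30; python3 - <<'E'
from mk import *
f=manip.grab_frame('wrist');c=(f["camera_matrix"],f["k1"],f["T"]);a=f['color'].astype(int);g=manip.get_state()['tcp_pos']
print('knob pred',proj(c,c2w(p,[[.0139,.0,.098],[.0339,0,.098]])),'tcp+43',proj(c,g+[0,0,.043]))
k=(a[...,2]>a[...,1]+60)&(a[...,0]<70)
for r in range(200,290,12):
    x=np.nonzero(k[r,180:400])[0]+180;dk=np.nonzero(a[r,180:400].sum(1)<110)[0]+180
    print(r,(x.min(),x.max(),len(x)) if len(x) else None,(dk[dk<284].max(initial=0),dk[dk>290].min(initial=999)))
E
```

```text
t: 14.3
tcp_pos: [0.5431, -0.0685, 0.0656]
ee_rot: [-179.8, 0.0, 85.0]
wrist_force: [-1.0, 0.5, 0.9]
opening: 0.0496
grasp_force: 0.0
t: 14.6
tcp_pos: [0.5447, -0.0682, 0.0445]
ee_rot: [-180.0, 0.0, 85.0]
wrist_force: [0.2, -0.0, -0.9]
opening: 0.0503
grasp_force: 0.0
knob pred [[259.21189272 297.16925773]
 [302.65711931 297.20278673]] tcp+43 [[283.36540635 281.73485073]]
200 None (np.int64(0), np.int64(999))
212 None (np.int64(0), np.int64(999))
224 None (np.int64(0), np.int64(999))
236 None (np.int64(0), np.int64(999))
248 (np.int64(269), np.int64(291), 6) (np.int64(0), np.int64(999))
260 (np.int64(267), np.int64(295), 22) (np.int64(0), np.int64(999))
272 (np.int64(261), np.int64(301), 41) (np.int64(0), np.int64(999))
284 (np.int64(261), np.int64(301), 41) (np.int64(0), np.int64(399))
```

```bash
python3 steer.py '[{"aperture":0.05, "xyz":[0, 0, 0.003]}, {"aperture":0.01}, {"aperture":0.01}, {"aperture":0.01}, {"aperture":0.01}, {"aperture":0.01}, {"aperture":0.01}]' 40
```

```text
t: 15.35
tcp_pos: [0.5444, -0.0678, 0.0415]
ee_rot: [-180.0, 0.0, 85.0]
wrist_force: [-0.6, 0.3, 3.6]
opening: 0.0199
grasp_force: 40.0
```

```bash
python3 steer.py '[{"aperture":0.01, "xyz":[0, -0.008, 0]}, {"aperture":0.01, "xyz":[0, -0.01, 0]}, {"aperture":0.01, "xyz":[0, -0.01, 0]}, {"aperture":0.01, "xyz":[0, -0.01, 0]}, {"aperture":0.01, "xyz":[0, -0.008, 0]}, {"aperture":0.01}, {"aperture":0.01}, {"aperture":0.01}]' 40; python3 - <<'E'
from mk import *
s=manip.get_state();print(s['tcp_pos'],'travel',(np.array(s['tcp_pos'])-[.5444,-.0678,.0415])@[np.cos(p[2]),np.sin(p[2]),0])
f=manip.grab_frame('wrist');c=(f["camera_matrix"],f["k1"],f["T"]);a=f['color'];cv2.imwrite('pics/w8.png',a)
q=proj(c,c2w(p,[[-.0263,.046,.060],[-.022,.034,.058],[-.022,.034,.06]]));print(q)
x0,y0=q[0].astype(int)
xs,ys=red(a,x0-40,x0+40,max(0,y0-35),y0+35)
for r in np.unique(ys):print(r,xs[ys==r].min(),xs[ys==r].max(),end='; ')
d=a.astype(int).sum(2);x1,y1=q[1].astype(int)
print()
for r in range(y0-10,y0+34,3):print(r,x1-16,(d[r,x1-16:x1+17]//3).tolist())
E
```

```text
t: 16.15
tcp_pos: [0.5015, -0.0637, 0.0415]
ee_rot: [179.7, -0.1, 85.0]
wrist_force: [5.6, -1.0, -3.7]
opening: 0.0197
grasp_force: 40.0
[ 0.50148554 -0.06366492  0.04147352] travel -0.04311132427157214
[[268.33873951 183.68229457]
 [276.69798026 204.52986237]
 [276.65496609 205.61153149]]
158 271 271; 159 265 273; 160 264 273; 161 263 273; 162 263 273; 163 263 273; 164 263 273; 165 263 273; 166 263 273; 167 263 273; 168 263 273; 169 263 273; 170 263 273; 171 263 273; 172 263 273; 173 263 273; 174 263 273; 175 263 273; 176 263 273; 177 263 273; 178 263 273; 179 263 273; 180 263 273; 181 263 273; 182 263 273; 183 263 273; 184 263 273; 185 263 273; 186 263 273; 187 263 273; 188 263 273; 189 263 273; 190 263 273; 191 263 273; 192 263 273; 193 263 273; 194 263 273; 195 263 273; 196 263 273; 197 263 273; 198 263 273; 199 263 273; 200 263 273; 201 264 272; 
173 260 [230, 212, 158, 129, 133, 133, 134, 134, 134, 134, 133, 133, 131, 119, 191, 213, 212, 225, 230, 229, 230, 230, 230, 229, 230, 229, 230, 204, 172, 178, 220, 230, 230]
176 260 [229, 229, 176, 128, 133, 135, 134, 135, 134, 135, 135
[... 1575 characters left out ...]
, 138, 139, 138, 111, 76, 69, 69, 70, 71, 70, 69, 122, 137, 137, 137, 136, 137, 139]
206 260 [179, 180, 179, 179, 180, 179, 179, 179, 179, 179, 178, 178, 179, 180, 177, 178, 178, 178, 137, 83, 68, 69, 69, 69, 69, 66, 186, 216, 216, 215, 216, 217, 216]
209 260 [175, 175, 175, 174, 175, 174, 176, 175, 174, 174, 174, 174, 173, 175, 173, 175, 174, 174, 133, 80, 67, 68, 69, 69, 69, 67, 183, 211, 211, 211, 210, 211, 211]
212 260 [89, 89, 89, 90, 88, 89, 89, 89, 90, 89, 86, 89, 88, 87, 88, 88, 89, 88, 77, 68, 68, 69, 67, 68, 68, 68, 81, 86, 87, 87, 86, 86, 87]
215 260 [90, 90, 89, 89, 89, 90, 87, 88, 88, 89, 88, 89, 89, 89, 88, 87, 88, 88, 77, 67, 65, 68, 67, 66, 68, 66, 83, 88, 88, 88, 90, 88, 90]
```

```bash
python3 - <<'E'
from mk import *
f=manip.grab_frame('wrist');c=(f["camera_matrix"],f["k1"],f["T"])
print(cart(c,[[268.2,180]],.060),cart(c,[[268.2,180]],.063),cart(c,[[282.1,202]],.058))
E
```

```text
[[-0.02631571  0.04796444]] [[-0.02619273  0.04861204]] [[-0.01904568  0.03542466]]
```

```bash
python3 steer.py '[{"aperture":0.01, "xyz":[0, -0.004, 0]}, {"aperture":0.01, "xyz":[0, -0.0032, 0]}, {"aperture":0.01}, {"aperture":0.01}, {"aperture":0.01}, {"aperture":0.01}]' 40; cat > chk.py <<'E'
from mk import *
s=manip.get_state();print('travel',(np.array(s['tcp_pos'])-[.5444,-.0678,.0415])@[np.cos(p[2]),np.sin(p[2]),0])
f=manip.grab_frame('wrist');c=(f["camera_matrix"],f["k1"],f["T"]);a=f['color']
q=proj(c,c2w(p,[-.0263,.046,.060]))[0].astype(int);xs,ys=red(a,q[0]-40,q[0]+40,q[1]-35,q[1]+35)
r=ys.max()+4;d=a.astype(int).sum(2)[r,q[0]-30:q[0]+30]//3;i=np.nonzero(d<100)[0]+q[0]-30
print(r,i,cart(c,[[np.median(xs),np.median(ys)]],.061),cart(c,[[i.mean(),r]],.058))
E
python3 chk.py
```

```text
t: 16.85
tcp_pos: [0.4946, -0.063, 0.0415]
ee_rot: [179.7, -0.1, 85.0]
wrist_force: [5.5, -1.7, -4.9]
opening: 0.0199
grasp_force: 40.0
travel -0.04998037242331577
206 [279 280 281 282 283 284 285] [[-0.02656587  0.04822858]] [[-0.02601699  0.03321798]]
```

```bash
python3 - <<'E'
from h import *
c=load('w7');p=np.load('p2.npy')
for th in(1.57,1.7,1.8,1.9,2.0,2.1,2.2):
    g=lambda s:[0,s*(.073-.072*np.cos(th)),.112+.072*np.sin(th)]
    print(th,np.round(proj(c,c2w(p,[g(1),g(-1)])),0).tolist())
E
python3 steer.py '[{"aperture":0.01}, {"aperture":0.01}, {"aperture":0.01}]' 40; python3 chk.py
```

```text
1.57 [[250.0, 122.0], [257.0, 327.0]]
1.7 [[250.0, 106.0], [257.0, 336.0]]
1.8 [[250.0, 94.0], [257.0, 342.0]]
1.9 [[250.0, 81.0], [258.0, 348.0]]
2.0 [[250.0, 70.0], [258.0, 352.0]]
2.1 [[250.0, 59.0], [259.0, 355.0]]
2.2 [[251.0, 50.0], [259.0, 357.0]]
t: 17.2
tcp_pos: [0.4946, -0.0631, 0.0415]
ee_rot: [179.7, -0.1, 85.0]
wrist_force: [6.4, -0.6, -3.9]
opening: 0.0197
grasp_force: 40.0
travel -0.049982253024504805
206 [279 280 281 282 283 284 285] [[-0.02656188  0.04822869]] [[-0.02601307  0.03321811]]
```

Both flaps are at about 2.0–2.1 rad, the pointer is within about 0.5 mm of the mark, and the grip is stable. Handing in.

```bash
python3 -c "
from cell import manip
print(manip.close_job())"
```

```text
the job is handed in; nothing more can be done
None
```

I handed the job in at 17.2 s with both flaps folded back to about 2.0–2.1 rad and the knob gripped at 40 N; by my camera estimate the pointer is about 0.5 mm from the red mark; I steered clear of the bystanders but did not measure them again, and the hand-in returned no verdict.

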